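# Open the filter housing and press its retaining cap home

## Task

Open the leaning air filter housing: lift its loose blue lid off by the knob and set it down gently in the shallow steel tray, flat and knob up. Then press the red push-on cap inside the housing straight down its shaft until it is fully home against the filter. Leave the stone, the wrench and the green tin where they are.

Things in the scene. Friction and masses are not known exactly. Their poses are not given: they have to be found in the camera images.
- stand: Fixed bench stand, steel foot 170 x 310 x 10 mm. Origin: centre of its underside on the table; z up; front (-x side) towards the robot. A yellow hoop of 24 mm tube has posts at x = -30, y = +-145 mm and a cross bar along y at x = -30, z = 300 mm (centre line). The bar is over the knob and blocks a tool pointing straight down: come from the front along the housing's axis.
- housing: Round grey filter housing fixed on the stand, 156 mm outside, 148 mm inside diameter, 82 mm tall, open on top. Origin: centre of its underside, 55 mm above the table; z along its axis, which leans 0.45 rad (26 deg) from vertical towards the stand's -x; y level. Inside: a filter 132 mm across, top at z = 26 mm, and a plain steel shaft on the axis, carrying the red cap.
- lid_knob (a point): Centre of the black knob's head (32 mm diameter, 26 mm tall, on a 10 mm neck) of the loose blue lid (bright middle), about 0.3 kg; z is the lid's axis, out through the knob. Lid: disc 164 mm across, 6 mm thick; under it a plug 142 mm across, 8 mm deep, loose in the housing's mouth. The point is 37 mm above the plug's underside, 23 mm above the disc's top face.
- tray: Fixed shallow open steel tray 200 (x) x 220 (y) x 18 mm tall, wall and floor 4 mm thick; origin at the centre of its underside on the table, z up. The lid goes in its middle.
- cap (a joint): How far (m) the red cap has been pressed down the shaft, from 0 to 0.018 = fully home on the filter (hard stop). It starts between 0 and 0.006, grips the shaft with about 9 N of friction and stays where it is left.
- cap_top (a point): Centre of the flat closed top, 40 mm in diameter, of the red push-on cap (26 mm tall, 48 mm flange at its foot), on the housing's axis; z is that axis. The top is at 52 mm along the housing's z when fully home, 70 mm at joint value 0. Press it with the closed fingertips.
- stone: Loose black sharpening stone 50 x 130 x 25 mm, not to be disturbed; origin under its centre.
- wrench: Loose steel wrench 160 mm long lying on the table, not to be disturbed; long axis x.
- tin: Loose green tin 70 mm in diameter, 100 mm tall, not to be disturbed; origin under its centre.
Things that resemble listed ones, but are neither listed nor needed, are in the scene too. Of the things shaped like the part that bears lid_knob, the blue one is meant.

How it is judged (in metres and radians):
On the way, in this order (a step that is already met when the one before it is completed fails the run):
1. the lid is off the housing (distance between lid_knob and housing above 0.16 m), for 0.1 s.
2. the lid lies flat in the tray, knob up, released (horizontal distance between lid_knob and tray below 0.04 m and z of lid_knob in the frame of tray between 0.035 and 0.047 m and angle between lid_knob's own z axis and vertical below 0.08 rad and contact force between the fingers and lid below 0.1 N and linear speed of lid below 0.02 m/s), for 0.2 s.
3. the red cap is pressed home (value of joint cap above 0.0155 m), for 0.1 s.
At the end, for the whole second after the job is handed in: The lid lies released and at rest in the tray, knob up, within 0.08 rad of level, its knob within 40 mm of the tray's centre and 35 to 47 mm above the tray's underside; the cap is pressed at least 15.5 of 18 mm down its shaft (all of step 2 and value of joint cap above 0.0155 m); the robot touches nothing.
It fails at once if the sharpening stone is pushed more than 30 mm (distance of stone from where it was at the start of the episode above 0.03 m).
It fails at once if the wrench is pushed more than 30 mm (distance of wrench from where it was at the start of the episode above 0.03 m).
It fails at once if the green tin is pushed more than 30 mm (distance of tin from where it was at the start of the episode above 0.03 m).
It fails at once if the lid is dropped (falls unheld faster than 0.7 m/s, that is from more than about 25 mm) (contact force between the fingers and lid below 0.1 N and linear speed of lid above 0.7 m/s).
It also fails if it takes over 72 s, if anything falls off the work surface, if the arm or the gripper's body presses on something with over 40 N, if the wrist force passes 120 N, or if a joint passes its speed limit or range.

## Robot

A 7-joint arm with a two-finger parallel gripper is mounted at the origin on the work surface. World frame = base frame: x ahead of the robot, y to its left, z up, the work surface at z = 0. Lengths are in mm, angles in rad, forces in N, time in s.
With the tool pointing down it reaches from about 425 to 950 mm from the base axis. Payload 16.7 kg.
Tool frame: the origin (TCP) lies on the centre line of the jaws, within the pads' length; the fingertips stand 25 mm ahead of it and the grasp point (between the pads) lies 6 mm ahead of it (tip_reach is the distance from the TCP to the fingertips, in mm); z points along the fingers, y is the line along which they close (so a half turn about z gives the same grasp; the last joint's range is limited). The gripper opens to 94 mm and grips with 3 to 60 N. Pads are 16 mm wide; open, the fingers measure 119 mm over their backs; the gripper's body (75 mm by 177 mm) begins 78 mm behind the grasp point.
Start: joints at [-1.45, 0.426, 0.074, 1.606, -0.034, 1.111, -0.067], TCP at [179.92, 650.542, 230.467] pointing down, gripper open.
Joint ranges: [-2.85, 2.85], [-0.5, 2.14], [-1.23, 1.37], [0.21, 2.46], [-1.02, 4.16], [0.16, 2.05], [-2.73, 2.73]. Speed limits (rad/s): [1.89, 1.89, 2.39, 2.39, 3.01, 3.01, 3.01].

## Interface

Orientations are given as a unit quaternion [x, y, z, w].
In Python, from station import * gives the robot as it stands.
- The arm moves only by the tool carry_out, never from a script. Its argument "motion" is a list of rows, each an object of numbers: "dx", "dy", "dz": the shift along the tool's x, y, z in m; "ax", "ay", "az": the turn, a rotation vector about the tool's x, y, z in degrees; "fingers": the finger opening in m, from 0 to 0.094. A call has exactly 5 rows; each row shifts and turns the commanded pose from where the row before left it, along the tool's axes as they then stand; what a row does not reach is not made up. A row lasts 1/10 s, in which the tool goes at most 50 mm and 8.59 degrees, less where a joint would pass 70% of its speed; a pose out of reach is approached as far as the arm can. A call is refused whole if a number of a shift passes 0.05 or a number of a turn 8.59, either way. A call with a gripper value outside its range is refused whole. The fingers move at their own pace and stop on an object; "newtons" is the grip in N (left out, the last holds). Time passes only in rows, so rows that do not move let the fingers close, or fill a call up. It gives the time, the measured TCP pose, the force, the opening and the grip force at its end, in the units of the state.
- state(): the state, without advancing time (a new reading comes with each control period).
- get_image(name): name is "scene" or "side" or "wrist"; returns a dict with "image" (480x640x3 uint8, red, green, blue), "range_z" (480x640 float32, mm along the optical axis (not along the pixel's ray), 0 where there is no reading), "fov_y" (degrees; the focal length in pixels is half the picture's height over the tangent of half this angle, whatever the lens; pixels are square), "cx", "cy" (the principal point, pixels), "R" (3x3) and "t" (3): a world point X has camera coordinates R X + t. Camera axes: x right, y down, z forward; pixel columns grow to the right and rows downward; lengths in mm; the calibration is good to about 2 mm. The wrist camera is an equidistant fisheye: a pixel r from the principal point sees the ray r / f radians off the axis. A picture is of the moment at which its call begins.
- finish_job(): hands the job in; it is judged then, once.
The state is a dict: "clock": time; "q": joint angles; "joint_vel": joint speeds; "joint_efforts": joint torques, N m; "ee_pos": TCP position; "eef_rot": TCP orientation; "ft_force": force on the tool from outside, world axes, zero at the start; "wrist_torque": the same for the moment, N m; "opening": finger opening in mm; "grasp_force": force on a finger pad.
Only numpy, scipy, OpenCV 4.12 (cv2) and the standard library are available. Lean on these libraries where they do the work, as an engineer would, in place of code of your own. Each camera call takes 0.05 s, during which the arm holds its last target. There are 200 camera calls.

## Working session

There is one attempt and no reset: what is moved stays moved. The work goes in short steps, Python scripts to look and compute and a tool call to move; the robot and the scene stay as the last step left them, time stands still between calls to the robot, and variables do not carry over. Pictures are saved under pics/ and viewed, at most 10 in all, crops included, and the job is handed in when it is done.

Besides the shell and the picture viewer there is one more tool, called after "Request:" as name(argument=value, ...), one argument or row to a line, values as JSON. carry_out: Moves the arm, as the interface text tells. Its arguments: {"type":"object","properties":{"motion":{"type":"array","items":{"type":"object","properties":{"dx":{"type":"number"},"dy":{"type":"number"},"dz":{"type":"number"},"ax":{"type":"number"},"ay":{"type":"number"},"az":{"type":"number"},"fingers":{"type":"number"}}}},"newtons":{"type":"number"}},"required":["motion"]}

```bash
mkdir -p pics; cat > h.py <<'E'
from station import *
import numpy as np, cv2
from scipy.spatial.transform import Rotation as Ro
def cloud(d):
    f=240/np.tan(np.radians(d["fov_y"]/2)); v,u=np.mgrid[0:480,0:640]
    z=d["range_z"]; P=np.stack([(u-d["cx"])/f*z,(v-d["cy"])/f*z,z],-1)
    return (P-d["t"])@np.array(d["R"])
def save(d,n): cv2.imwrite("pics/"+n,d["image"][:,:,::-1])
E
python3 - <<'E'
from h import *
for n in("scene","side"):
    d=get_image(n); save(d,n+".png"); np.savez(n,**d)
    print(n,d["fov_y"],-np.array(d["R"]).T@d["t"])
s=state();print(s["clock"],s["ee_pos"],s["eef_rot"])
E
```

```text
scene 55.48416149887812 [1577.16800602 -511.36388034  847.34582854]
side 52.929731674742364 [ 134.42179762 -523.39584709  894.95255006]
0.1 [179.87454221 650.21891825 229.87592384] [ 1.34520001e-01  9.90910720e-01 -5.59848201e-04 -2.20617256e-05]
```

View pics/scene.png

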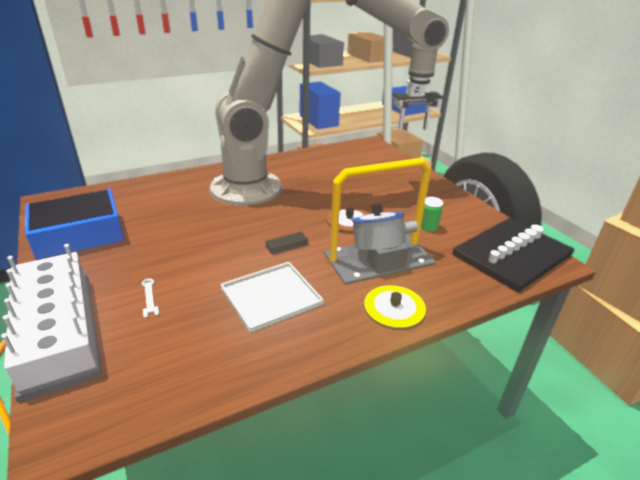

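View pics/side.png

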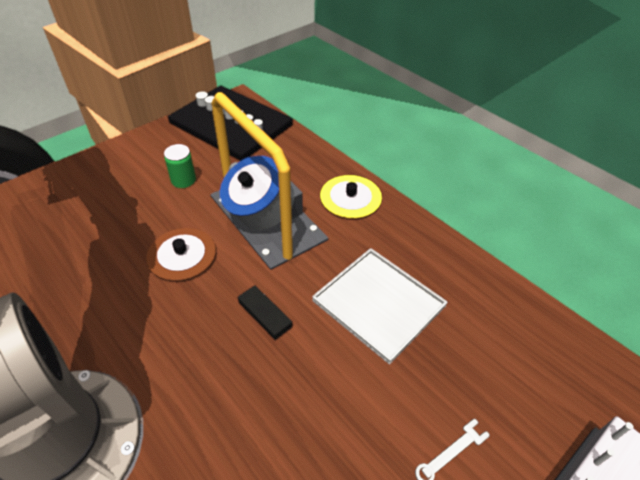

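Both views show the blue lid on the housing (side image: knob at (245,180)). The hoop leads from (218,98) to (283,165), the tray centre is near (380,303), the stone at (265,312), the tin at (180,167). The orange and yellow lids are decoys.

```bash
python3 - <<'E'
from h import *
def L(n):
    d=dict(np.load(n+".npz")); P=cloud(d); return d,P,cv2.cvtColor(d["image"],cv2.COLOR_RGB2HSV).astype(int),d["range_z"]>0
for n in("scene","side"):
    d,P,H,ok=L(n); h,s,v=H[...,0],H[...,1],H[...,2]
    m=ok&(abs(h-25)<7)&(s>150)&(P[...,2]>285)&(P[...,2]<330)&(P[...,0]>300)
    B=P[m]; c=B.mean(0); w=np.linalg.svd(B-c,full_matrices=False)[2][0]
    t=(B-c)@w; print(n,"bar",m.sum(),c,w,"ends",c+w*t.min(),c+w*t.max(), B[:,2].max())
    # tray: near-white, z 0..25 region
    m=ok&(s<60)&(v>120)&(P[...,2]<30)&(P[...,2]>0); m8=m.astype(np.uint8)
    k,l,st,ce=cv2.connectedComponentsWithStats(m8)
    for i in range(1,k):
        if st[i,4]>2500:
            Q=P[l==i]; r=cv2.minAreaRect(Q[:,:2].astype(np.float32)); print(" white",ce[i],st[i,4],r,np.median(Q[:,2]))
d,P,H,ok=L("side"); h,s,v=H[...,0],H[...,1],H[...,2]
R=np.zeros_like(ok); R[150:232,212:290]=1
m=ok&R&(h>100)&(h<130)&(s>120); B=P[m]
def plane(B):
    for _ in range(4):
        c=B.mean(0); nn=np.linalg.svd(B-c,full_matrices=False)[2][2]; e=abs((B-c)@nn); B=B[e<max(2.5,2*np.median(e))]
    return c,nn*np.sign(nn[2]),len(B)
print("blue",plane(B),m.sum())
m2=ok&R&(s<60)&(v>150); print("white",plane(P[m2]),m2.sum())
k=ok&(v<70);k[:165]=0;k[195:]=0;k[:,:232]=0;k[:,258:]=0; K=P[k]; print("knob",k.sum(),np.median(K,0),K.min(0),K.max(0))
for nm,(y0,y1,x0,x1),cond in(("stone",(280,345,230,300),v<70),("tin",(140,195,160,200),(h>40)&(h<85)&(s>100)),("orange",(225,285,140,220),(s>100)&(v<70))):
    k=ok&cond; z=np.zeros_like(ok); z[y0:y1,x0:x1]=1; k&=z&(P[...,2]>8); print(nm,np.median(P[k],0),P[k].min(0),P[k].max(0))
E
```

```text
scene bar 774 [610.88803674 207.53421023 304.9051368 ] [-0.11382818 -0.99349227 -0.00403119] ends [629.22828277 367.60786293 305.55465062] [595.05983539  69.38568154 304.34458622] 316.5277998382291
 white [270.58703396 295.66017573] 4211 ((647.83349609375, -155.74758911132812), (227.81056213378906, 233.83853149414062), 3.9561667442321777) 6.150828980497835
side bar 1044 [596.96850654 188.68604502 305.74018553] [-0.09902448 -0.99477527 -0.02482573] ends [613.14574621 351.19856592 309.795867  ] [584.64187329  64.85575718 302.64986239] 314.75147644409094
 white [379.49387808 303.89972935] 7759 ((664.781982421875, -158.16915893554688), (215.49977111816406, 230.66722106933594), 4.109649181365967) 3.5776114256389278
 white [116.4640445  435.83392928] 2517 ((96.30384826660156, -37.70850372314453), (192.570068359375, 83.66117095947266), 53.46410369873047) 12.467691677080218
blue (array([589.94978654, 207.23692841, 130.82927028]), array([-0.43415869,  0.04864901,  0.89952182]), 1051) 1294
white (array([595.11714686, 210.1393456 , 134.76620481]), array([-0.43593212,  0.0619492 ,  0.89784491]), 861) 1128
knob 155 [582.00092227 208.57568904 162.33501222] [568.98541089 200.50677943 142.23422548] [596.80328959 230.70695408 173.72314905]
stone [444.32014202 -29.36843825  23.7793906 ] [420.78266928 -88.05496008   8.0003621 ] [472.65815531  42.66405323  29.4354223 ]
tin [531.83836152 452.06669668  54.21314433] [510.26454405 442.13092475   8.37470626] [575.7402502  491.61447642  95.21428965]
orange [424.58824672 166.10188959   9.27422565] [401.20861121 165.16714387   9.15972975] [427.97584598 228.7519783   35.43285763]
```

```bash
cat >> h.py <<'E'
def frame(zv,yv):
    z=np.array(zv,float);z/=np.linalg.norm(z);y=np.array(yv,float);y-=z*(y@z);y/=np.linalg.norm(y)
    return Ro.from_matrix(np.stack([np.cross(y,z),y,z],1))
YS=np.array([.106,.994,0]); N=np.array([-.432,.046,.900])
RH=frame(-N,YS)
def plan(p,R,n=None):
    s=state(); q=Ro.from_quat(s["eef_rot"]); p0=np.array(s["ee_pos"]); dp=np.array(p)-p0
    rv=(q.inv()*R).as_rotvec()
    if n is None: n=int(np.ceil(max(np.linalg.norm(dp)/45,np.degrees(np.linalg.norm(rv))/7,1)))
    print("t",round(s["clock"],2),"at",p0.round(1),"rows",n,"turn",np.degrees(rv/n).round(2))
    for k in range(n):
        Rk=q*Ro.from_rotvec(rv*k/n); print(k,(Rk.inv().apply(dp/n)/1000).round(4))
E
python3 - <<'E'
from h import *
K=np.array([585,211,155.]); plan(K+126*N,RH,15)
E
```

```text
t 0.1 at [179.9 650.2 229.9] rows 15 turn [-0.14 -1.71 -0.61]
0 [-0.0302 -0.0216 -0.0025]
1 [-0.0301 -0.0219 -0.0017]
2 [-0.0299 -0.0223 -0.0009]
3 [-0.0296 -0.0226 -0.    ]
4 [-0.0294 -0.0229  0.0008]
5 [-0.0291 -0.0232  0.0016]
6 [-0.0288 -0.0235  0.0024]
7 [-0.0285 -0.0238  0.0032]
8 [-0.0281 -0.0241  0.004 ]
9 [-0.0277 -0.0245  0.0048]
10 [-0.0273 -0.0248  0.0055]
11 [-0.0268 -0.0251  0.0063]
12 [-0.0264 -0.0254  0.007 ]
13 [-0.0259 -0.0257  0.0077]
14 [-0.0254 -0.026   0.0084]
```

Request:
carry_out(
  motion=[
    {"dx": -0.03, "dy": -0.022, "dz": -0.002, "ay": -1.7, "az": -0.6, "fingers": 0.094},
    {"dx": -0.03, "dy": -0.022, "dz": -0.002, "ay": -1.7, "az": -0.6},
    {"dx": -0.03, "dy": -0.022, "dz": -0.001, "ay": -1.7, "az": -0.6},
    {"dx": -0.03, "dy": -0.023, "dz": 0, "ay": -1.7, "az": -0.6},
    {"dx": -0.029, "dy": -0.023, "dz": 0.001, "ay": -1.7, "az": -0.6},
  ],
)

```text
$.motion[0]: bad value
```

Request:
carry_out(
  motion=[
    {"dx": -0.029, "dy": -0.023, "dz": 0.002, "ay": -1.7, "az": -0.6},
    {"dx": -0.029, "dy": -0.0235, "dz": 0.002, "ay": -1.7, "az": -0.6},
    {"dx": -0.0285, "dy": -0.024, "dz": 0.003, "ay": -1.7, "az": -0.6},
    {"dx": -0.028, "dy": -0.024, "dz": 0.004, "ay": -1.7, "az": -0.6},
    {"dx": -0.028, "dy": -0.0245, "dz": 0.005, "ay": -1.7, "az": -0.6},
  ],
)

```text
$.motion[0]: bad value
```

Request:
carry_out(
  motion=[
    {"dx": -0.027, "dy": -0.025, "dz": 0.0055, "ay": -1.7, "az": -0.6},
    {"dx": -0.027, "dy": -0.025, "dz": 0.006, "ay": -1.7, "az": -0.6},
    {"dx": -0.026, "dy": -0.0255, "dz": 0.007, "ay": -1.7, "az": -0.6},
    {"dx": -0.026, "dy": -0.026, "dz": 0.008, "ay": -1.7, "az": -0.6},
    {"dx": -0.025, "dy": -0.026, "dz": 0.008, "ay": -1.7, "az": -0.6},
  ],
)

```text
$.motion[0]: bad value
```

```bash
cat >> h.py <<'E'
def proj(d,X):
    f=240/np.tan(np.radians(d["fov_y"]/2)); c=np.array(d["R"])@X+d["t"]; r=np.hypot(c[0],c[1]); th=np.arctan2(r,c[2])
    return np.array([d["cx"]+f*th*c[0]/r,d["cy"]+f*th*c[1]/r])
def wcloud(d):
    f=240/np.tan(np.radians(d["fov_y"]/2)); v,u=np.mgrid[0:480,0:640]; a=u-d["cx"];b=v-d["cy"]; r=np.hypot(a,b)+1e-9; t=np.tan(r/f); z=d["range_z"]
    return (np.stack([a/r*t*z,b/r*t*z,z],-1)-d["t"])@np.array(d["R"])
E
python3 - <<'E'
from h import *
K=np.array([585,211,155.]); plan(K+126*N,RH,1)
d=get_image("wrist"); save(d,"w1.png"); np.savez("w1",**d); print(d["fov_y"],-np.array(d["R"]).T@d["t"],proj(d,K+13*N))
E
```

```text
t 0.1 at [179.9 650.2 229.9] rows 1 turn [ -2.17 -25.71  -9.2 ]
0 [-0.4536 -0.3243 -0.0381]
65.70646984690485 [108.68236871 670.65884915 383.77462738] [123.69501432 559.81524984]
```

View pics/w1.png

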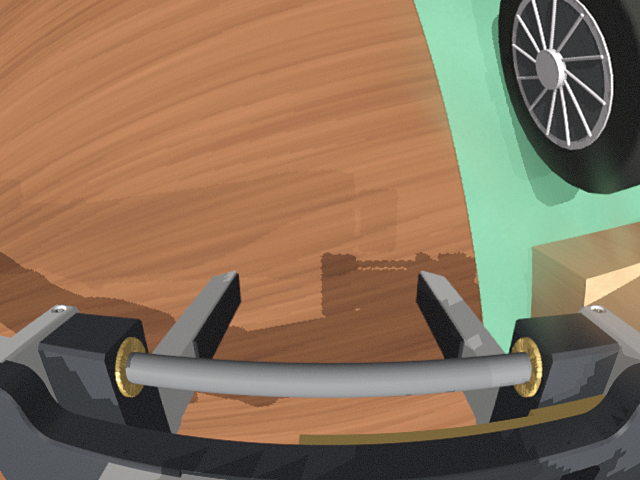

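The moves were refused, probably because every row needs all seven keys. The wrist view shows only the table and the two fingers (tips at (235,275) and (425,275)).

Request:
carry_out(
  motion=[
    {"dx": -0.03, "dy": -0.022, "dz": -0.002, "ax": 0, "ay": -1.7, "az": -0.6, "fingers": 0.094},
    {"dx": -0.03, "dy": -0.022, "dz": -0.002, "ax": 0, "ay": -1.7, "az": -0.6, "fingers": 0.094},
    {"dx": -0.03, "dy": -0.022, "dz": -0.001, "ax": 0, "ay": -1.7, "az": -0.6, "fingers": 0.094},
    {"dx": -0.03, "dy": -0.023, "dz": 0, "ax": 0, "ay": -1.7, "az": -0.6, "fingers": 0.094},
    {"dx": -0.029, "dy": -0.023, "dz": 0.001, "ax": 0, "ay": -1.7, "az": -0.6, "fingers": 0.094},
  ],
)

```text
clock: 0.65
ee_pos: [297.3, 504.0, 243.3]
eef_rot: [0.108, 0.991, -0.01, 0.074]
ft_force: [0.0, 0.0, -0.1]
opening: 94.4
grasp_force: 0.0
```

Request:
carry_out(
  motion=[
    {"dx": -0.029, "dy": -0.023, "dz": 0.002, "ax": -0.2, "ay": -1.7, "az": -0.6, "fingers": 0.094},
    {"dx": -0.029, "dy": -0.0235, "dz": 0.002, "ax": -0.2, "ay": -1.7, "az": -0.6, "fingers": 0.094},
    {"dx": -0.0285, "dy": -0.024, "dz": 0.003, "ax": -0.2, "ay": -1.7, "az": -0.6, "fingers": 0.094},
    {"dx": -0.028, "dy": -0.024, "dz": 0.004, "ax": -0.2, "ay": -1.7, "az": -0.6, "fingers": 0.094},
    {"dx": -0.028, "dy": -0.0245, "dz": 0.005, "ax": -0.2, "ay": -1.7, "az": -0.6, "fingers": 0.094},
  ],
)

```text
clock: 1.15
ee_pos: [414.1, 359.6, 257.2]
eef_rot: [0.08, 0.986, -0.011, 0.148]
ft_force: [-0.3, 0.2, 0.1]
opening: 94.1
grasp_force: 0.0
```

Request:
carry_out(
  motion=[
    {"dx": -0.027, "dy": -0.025, "dz": 0.0055, "ax": -0.2, "ay": -1.7, "az": -0.6, "fingers": 0.094},
    {"dx": -0.027, "dy": -0.025, "dz": 0.006, "ax": -0.2, "ay": -1.7, "az": -0.6, "fingers": 0.094},
    {"dx": -0.026, "dy": -0.0255, "dz": 0.007, "ax": -0.2, "ay": -1.7, "az": -0.6, "fingers": 0.094},
    {"dx": -0.026, "dy": -0.026, "dz": 0.008, "ax": -0.2, "ay": -1.7, "az": -0.6, "fingers": 0.094},
    {"dx": -0.025, "dy": -0.026, "dz": 0.008, "ax": -0.2, "ay": -1.7, "az": -0.6, "fingers": 0.094},
  ],
)

```text
clock: 1.65
ee_pos: [529.8, 214.3, 270.4]
eef_rot: [0.052, 0.974, -0.012, 0.221]
ft_force: [0.7, 0.5, 0.7]
opening: 94.1
grasp_force: 0.0
```

```bash
python3 - <<'E'
from h import *
K=np.array([585,211,155.]); plan(K+126*N,RH,1)
d=get_image("wrist"); save(d,"w2.png"); np.savez("w2",**d); print(-np.array(d["R"]).T@d["t"],proj(d,K+13*N))
E
```

```text
t 1.65 at [529.8 214.3 270.4] rows 1 turn [-0.09 -0.2  -0.03]
0 [0.0004 0.0026 0.002 ]
[397.47097524 228.97434187 376.66654667] [331.04872137 241.1286493 ]
```

View pics/w2.png

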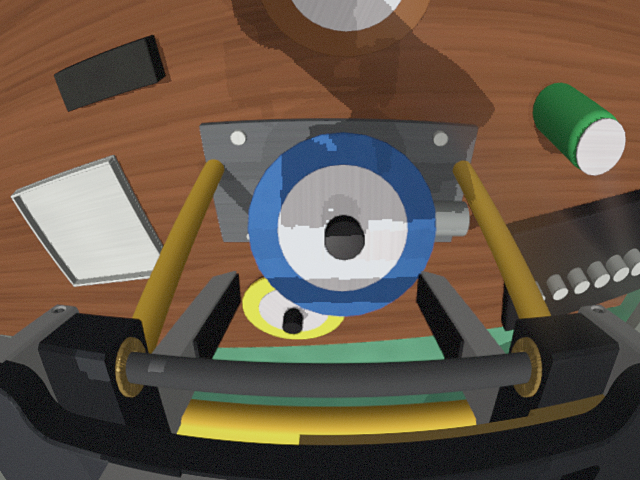

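The wrist view shows the lid with its knob at about (345,238). I predicted (331,241), so I'm correcting sideways from the depth data.

```bash
python3 - <<'E'
from h import *
d=dict(np.load("w2.npz")); P=wcloud(d); H=cv2.cvtColor(d["image"],cv2.COLOR_RGB2HSV).astype(int); h,s,v=H[...,0],H[...,1],H[...,2]
ok=d["range_z"]>0; R=np.zeros_like(ok); R[130:320,245:440]=1
m=ok&R&(h>100)&(h<125)&(s>100)&(P[...,2]>70)
Q=P[m]
for _ in range(4):
    c=Q.mean(0); n=np.linalg.svd(Q-c,full_matrices=False)[2][2]; n*=np.sign(n[2]); Q=Q[abs((Q-c)@n)<3]
# circle outline fit in pixels via rays: use hull of blue points in plane
e1=np.cross([0,1,0],n);e1/=np.linalg.norm(e1);e2=np.cross(n,e1)
xy=np.stack([(Q-c)@e1,(Q-c)@e2],1).astype(np.float32)
(cc,r)=cv2.minEnclosingCircle(xy); C=c+cc[0]*e1+cc[1]*e2
print("normal",n,len(Q),"disc centre",C,"r",r,"knob pt",C+23*n)
k=ok&R&(v<90)&(s<80); k[:205]=0;k[270:]=0;k[:,:320]=0;k[:,370:]=0
T=P[k]; a=(T-C)@n; print("knob heights",np.percentile(a,[5,50,95])); t=T[a>30]; print("top centre",t.mean(0),len(t), "->pt",t.mean(0)-13*n)
w=ok&R&(s<50)&(v>110)&(P[...,2]>90); W=P[w]; (cc,r)=cv2.minEnclosingCircle(np.stack([(W-C)@e1,(W-C)@e2],1)[abs((W-C)@n)<4].astype(np.float32)); print("white circ offset",cc,r)
# tray
m=ok&(s<60)&(v>100)&(P[...,2]<30)&(P[...,2]>-5)&(P[...,1]<0)&(P[...,0]>500)
k,l,st,ce=cv2.connectedComponentsWithStats(m.astype(np.uint8)); i=1+st[1:,4].argmax(); print("tray",cv2.minAreaRect(P[l==i][:,:2].astype(np.float32)),ce[i])
E
```

```text
normal [-0.43217713  0.04558419  0.90063589] 13895 disc centre [596.06513951 219.75859413 133.70000868] r 81.52932739257812 knob pt [586.12506562 220.80703058 154.41463424]
knob heights [25.6803286  35.84172927 37.03749328]
top centre [579.6288638  222.18246055 165.51282637] 1160 ->pt [585.24716644 221.58986604 153.80455975]
white circ offset (0.6584594249725342, -0.13082832098007202) 81.81309509277344
tray ((669.0321044921875, -173.86380004882812), (218.892578125, 248.4033660888672), 4.01343297958374) [ 90.11363035 224.32915748]
```

```bash
python3 - <<'E'
from h import *
K=np.array([585.8,221,154.3]); plan(K+9*N,RH)
E
```

```text
t 1.7 at [532.2 209.1 270.6] rows 3 turn [-0.09 -0.03 -0.07]
0 [0.0012 0.006  0.0394]
1 [0.0012 0.006  0.0394]
2 [0.0012 0.0059 0.0395]
```

Request:
carry_out(
  motion=[
    {"dx": 0.002, "dy": 0.009, "dz": 0.01, "ax": -0.2, "ay": 0, "az": -0.2, "fingers": 0.094},
    {"dx": 0.002, "dy": 0.009, "dz": 0.02, "ax": 0, "ay": 0, "az": 0, "fingers": 0.094},
    {"dx": 0, "dy": 0, "dz": 0.025, "ax": 0, "ay": 0, "az": 0, "fingers": 0.094},
    {"dx": 0, "dy": 0, "dz": 0.025, "ax": 0, "ay": 0, "az": 0, "fingers": 0.094},
    {"dx": 0, "dy": 0, "dz": 0.015, "ax": 0, "ay": 0, "az": 0, "fingers": 0.094},
  ],
)

```text
clock: 2.2
ee_pos: [567.7, 230.6, 180.3]
eef_rot: [0.05, 0.974, -0.012, 0.22]
ft_force: [0.2, 0.5, 0.8]
opening: 93.8
grasp_force: 0.0
```

```bash
python3 - <<'E'
from h import *
K=np.array([585.8,221,154.3]); get_image("scene"); plan(K+9*N,RH,1)
E
```

```text
t 2.25 at [567.7 230.1 178.9] rows 1 turn [-0.03 -0.42  0.27]
0 [-0.0065 -0.0071  0.0214]
```

Request:
carry_out(
  motion=[
    {"dx": -0.006, "dy": -0.0075, "dz": 0.008, "ax": 0, "ay": -0.4, "az": 0.2, "fingers": 0.094},
    {"dx": 0, "dy": 0, "dz": 0.013, "ax": 0, "ay": 0, "az": 0, "fingers": 0.094},
    {"dx": 0, "dy": 0, "dz": 0, "ax": 0, "ay": 0, "az": 0, "fingers": 0.094},
    {"dx": 0, "dy": 0, "dz": 0, "ax": 0, "ay": 0, "az": 0, "fingers": 0.094},
    {"dx": 0, "dy": 0, "dz": 0, "ax": 0, "ay": 0, "az": 0, "fingers": 0.094},
  ],
)

```text
clock: 2.75
ee_pos: [581.8, 221.1, 166.9]
eef_rot: [0.052, 0.973, -0.011, 0.224]
ft_force: [0.8, -1.1, 0.3]
opening: 94.2
grasp_force: 0.0
```

```bash
python3 - <<'E'
from h import *
K=np.array([585.8,221,154.3]); plan(K+9*N,RH,1)
E
```

```text
t 2.75 at [581.8 221.1 166.9] rows 1 turn [ 0.14  0.15 -0.06]
0 [0.0019 0.0003 0.0041]
```

Request:
carry_out(
  motion=[
    {"dx": 0.001, "dy": 0, "dz": 0.004, "ax": 0, "ay": 0, "az": 0, "fingers": 0.094},
    {"dx": 0, "dy": 0, "dz": 0, "ax": 0, "ay": 0, "az": 0, "fingers": 0.06},
    {"dx": 0, "dy": 0, "dz": 0, "ax": 0, "ay": 0, "az": 0, "fingers": 0.04},
    {"dx": 0, "dy": 0, "dz": 0, "ax": 0, "ay": 0, "az": 0, "fingers": 0.02},
    {"dx": 0, "dy": 0, "dz": 0, "ax": 0, "ay": 0, "az": 0, "fingers": 0.02},
  ],
  newtons=40,
)

```text
clock: 3.25
ee_pos: [582.6, 220.7, 162.5]
eef_rot: [0.052, 0.973, -0.011, 0.224]
ft_force: [0.2, 0.2, 0.6]
opening: 65.5
grasp_force: 0.0
```

Request:
carry_out(
  motion=[
    {"dx": 0, "dy": 0, "dz": 0, "ax": 0, "ay": 0, "az": 0, "fingers": 0.02},
    {"dx": 0, "dy": 0, "dz": 0, "ax": 0, "ay": 0, "az": 0, "fingers": 0.02},
    {"dx": 0, "dy": 0, "dz": 0, "ax": 0, "ay": 0, "az": 0, "fingers": 0.02},
    {"dx": 0, "dy": 0, "dz": 0, "ax": 0, "ay": 0, "az": 0, "fingers": 0.02},
    {"dx": 0, "dy": 0, "dz": 0, "ax": 0, "ay": 0, "az": 0, "fingers": 0.02},
  ],
)

```text
clock: 3.75
ee_pos: [582.6, 220.7, 162.4]
eef_rot: [0.052, 0.973, -0.011, 0.224]
ft_force: [0.1, 0.4, 0.2]
opening: 30.8
grasp_force: 40.0
```

Request:
carry_out(
  motion=[
    {"dx": 0, "dy": 0, "dz": -0.006, "ax": 0, "ay": 0, "az": 0, "fingers": 0.02},
    {"dx": 0, "dy": 0, "dz": -0.008, "ax": 0, "ay": 0, "az": 0, "fingers": 0.02},
    {"dx": 0, "dy": 0, "dz": -0.01, "ax": 0, "ay": 0, "az": 0, "fingers": 0.02},
    {"dx": 0, "dy": 0, "dz": -0.01, "ax": 0, "ay": 0, "az": 0, "fingers": 0.02},
    {"dx": 0, "dy": 0, "dz": -0.01, "ax": 0, "ay": 0, "az": 0, "fingers": 0.02},
  ],
)

```text
clock: 4.25
ee_pos: [563.1, 222.8, 203.0]
eef_rot: [0.052, 0.973, -0.011, 0.224]
ft_force: [-0.1, -0.6, -2.3]
opening: 31.4
grasp_force: 40.0
```

```bash
python3 - <<'E'
from h import *
RV=frame([0,0,-1],[-.05,1,0])
plan([470,215,260],RV)
E
```

```text
t 4.25 at [563.1 222.8 203. ] rows 4 turn [-0.47  6.47 -2.21]
0 [ 0.0144 -0.0044 -0.0228]
1 [ 0.017  -0.0036 -0.0211]
2 [ 0.0194 -0.0027 -0.0191]
3 [ 0.0215 -0.0018 -0.0168]
```

Request:
carry_out(
  motion=[
    {"dx": 0.014, "dy": -0.004, "dz": -0.023, "ax": 0, "ay": 0, "az": 0, "fingers": 0.02},
    {"dx": 0.015, "dy": -0.004, "dz": -0.022, "ax": -0.4, "ay": 6.4, "az": -2, "fingers": 0.02},
    {"dx": 0.018, "dy": -0.003, "dz": -0.02, "ax": -0.4, "ay": 6.4, "az": -2, "fingers": 0.02},
    {"dx": 0.02, "dy": -0.002, "dz": -0.017, "ax": -0.4, "ay": 6.4, "az": -2, "fingers": 0.02},
    {"dx": 0.02, "dy": 0, "dz": -0.005, "ax": -0.4, "ay": 6.4, "az": -2, "fingers": 0.02},
  ],
)

```text
clock: 4.75
ee_pos: [449.3, 217.9, 259.6]
eef_rot: [-0.018, 1.0, 0.001, 0.003]
ft_force: [1.0, -1.1, -4.0]
opening: 31.3
grasp_force: 40.0
```

```bash
python3 - <<'E'
from h import *
RV=frame([0,0,-1],[-.05,1,0])
plan([470,-157,240],RV); plan([470,-157,240],RV)
E
```

```text
t 4.75 at [449.3 217.9 259.6] rows 9 turn [ 0.01  0.03 -0.09]
0 [-0.0008 -0.0417  0.0021]
1 [-0.0007 -0.0417  0.0021]
2 [-0.0007 -0.0417  0.0021]
3 [-0.0006 -0.0417  0.0021]
4 [-0.0005 -0.0417  0.0021]
5 [-0.0005 -0.0417  0.0022]
6 [-0.0004 -0.0417  0.0022]
7 [-0.0003 -0.0417  0.0022]
8 [-0.0003 -0.0417  0.0022]
t 4.75 at [449.3 217.9 259.6] rows 9 turn [ 0.01  0.03 -0.09]
0 [-0.0008 -0.0417  0.0021]
1 [-0.0007 -0.0417  0.0021]
2 [-0.0007 -0.0417  0.0021]
3 [-0.0006 -0.0417  0.0021]
4 [-0.0005 -0.0417  0.0021]
5 [-0.0005 -0.0417  0.0022]
6 [-0.0004 -0.0417  0.0022]
7 [-0.0003 -0.0417  0.0022]
8 [-0.0003 -0.0417  0.0022]
```

Request:
carry_out(
  motion=[
    {"dx": -0.004, "dy": -0.025, "dz": 0.001, "ax": 0, "ay": 0, "az": 0, "fingers": 0.02},
    {"dx": -0.004, "dy": -0.04, "dz": 0.002, "ax": 0, "ay": 0, "az": 0, "fingers": 0.02},
    {"dx": -0.004, "dy": -0.04, "dz": 0.002, "ax": 0, "ay": 0, "az": 0, "fingers": 0.02},
    {"dx": -0.003, "dy": -0.04, "dz": 0.002, "ax": 0, "ay": 0, "az": 0, "fingers": 0.02},
    {"dx": -0.003, "dy": -0.04, "dz": 0.002, "ax": 0, "ay": 0, "az": 0, "fingers": 0.02},
  ],
)

```text
clock: 5.25
ee_pos: [474.2, 31.5, 249.1]
eef_rot: [-0.017, 1.0, -0.001, 0.004]
ft_force: [0.3, -0.6, -2.4]
opening: 31.4
grasp_force: 40.0
```

Request:
carry_out(
  motion=[
    {"dx": -0.005, "dy": -0.04, "dz": 0.002, "ax": 0, "ay": 0, "az": 0, "fingers": 0.02},
    {"dx": -0.005, "dy": -0.04, "dz": 0.002, "ax": 0, "ay": 0, "az": 0, "fingers": 0.02},
    {"dx": -0.01, "dy": -0.04, "dz": 0.002, "ax": 0, "ay": 0, "az": 0, "fingers": 0.02},
    {"dx": -0.02, "dy": -0.03, "dz": 0.002, "ax": 0, "ay": 0, "az": 0, "fingers": 0.02},
    {"dx": -0.02, "dy": -0.02, "dz": 0, "ax": 0, "ay": 0, "az": 0, "fingers": 0.02},
  ],
)

```text
clock: 5.75
ee_pos: [540.3, -137.1, 242.1]
eef_rot: [-0.016, 1.0, -0.001, 0.004]
ft_force: [0.0, 1.4, -1.9]
opening: 31.2
grasp_force: 40.0
```

```bash
python3 - <<'E'
from h import *
RV=frame([0,0,-1],[-.05,1,0])
d=get_image("wrist"); save(d,"w3.png"); np.savez("w3",**d)
P=wcloud(d); H=cv2.cvtColor(d["image"],cv2.COLOR_RGB2HSV).astype(int); s,v=H[...,1],H[...,2]
m=(d["range_z"]>0)&(s<60)&(v>100)&(P[...,2]<30)&(P[...,2]>-5)&(P[...,0]>500)&(P[...,1]<0)
k,l,st,ce=cv2.connectedComponentsWithStats(m.astype(np.uint8)); i=1+st[1:,4].argmax(); print("tray",cv2.minAreaRect(P[l==i][:,:2].astype(np.float32)),ce[i],proj(d,np.array([656,-160,18])))
plan([656,-160,180],RV)
E
```

```text
tray ((551.0167846679688, -471.9211120605469), (43.81950378417969, 104.99839782714844), 79.57089233398438) [ 68.66029724 215.48195329] [304.72114234 310.91548459]
t 5.8 at [ 543.1 -139.   242.3] rows 3 turn [-0.09  0.19 -0.34]
0 [-0.0372 -0.0081  0.0212]
1 [-0.0372 -0.0084  0.021 ]
2 [-0.0372 -0.0086  0.0209]
```

View pics/w3.png

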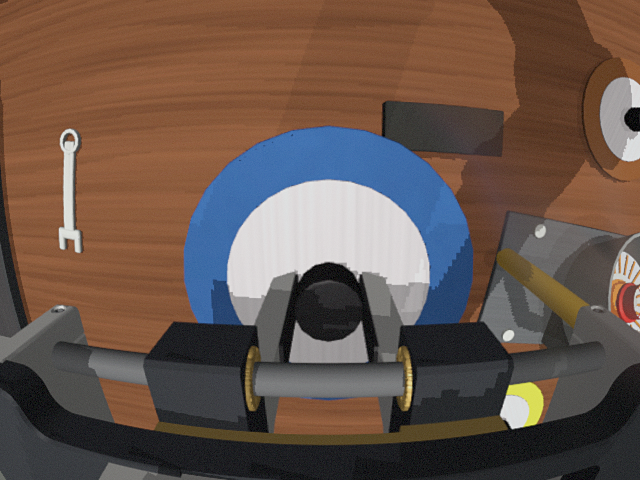

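The lid hangs level in the grip (disc centre about (328,270)) and hides the tray. I'll fix the tray by fitting its known box outline to both fixed-camera images, and measure the lid's pose in the grip.

```bash
python3 - <<'E'
from h import *
from scipy.optimize import minimize
M=[]
for n,c in(("scene",(270,296)),("side",(380,304))):
    d=dict(np.load(n+".npz")); H=cv2.cvtColor(d["image"],cv2.COLOR_RGB2HSV).astype(int); s,v=H[...,1],H[...,2]
    m=((s<90)&(v>60)).astype(np.uint8); k,l=cv2.connectedComponents(m); m=(l==l[c[1],c[0]]).astype(np.uint8)
    hull=cv2.convexHull(np.argwhere(m)[:,::-1].astype(np.int32)); M.append((d,hull.reshape(-1,2).astype(np.float32))); print(n,m.sum(),cv2.contourArea(hull))
def pj(d,X):
    f=240/np.tan(np.radians(d["fov_y"]/2)); c=X@np.array(d["R"]).T+d["t"]; return (c[:,:2]/c[:,2:]*f+[d["cx"],d["cy"]]).astype(np.float32)
B=np.array([[a,b,z] for a in(-100,100) for b in(-110,110) for z in(0,18)],float)
def cost(q,Ms):
    R=Ro.from_euler("z",q[2]/100).as_matrix(); X=B@R.T+[q[0],q[1],0]; t=0
    for d,h in Ms:
        p=cv2.convexHull(pj(d,X)); ia=cv2.intersectConvexConvex(p,h.reshape(-1,1,2))[0]; a,b=cv2.contourArea(p),cv2.contourArea(h); t+=1-ia/(a+b-ia)
    return t
for Ms in(M,M[:1],M[1:]):
    r=minimize(cost,[656,-160,5],args=(Ms,),method="Nelder-Mead",options=dict(initial_simplex=[[656,-160,5],[670,-160,5],[656,-145,5],[656,-160,15]])); print(r.x,r.fun)
d=dict(np.load("w3.npz")); P=wcloud(d); H=cv2.cvtColor(d["image"],cv2.COLOR_RGB2HSV).astype(int); h,s,v=H[...,0],H[...,1],H[...,2]
ok=d["range_z"]>0; R=np.zeros_like(ok); R[120:400,180:480]=1
Q=P[ok&R&(h>100)&(h<125)&(s>100)&(P[...,2]>120)]
for _ in range(4):
    c=Q.mean(0); n=np.linalg.svd(Q-c,full_matrices=False)[2][2]; n*=np.sign(n[2]); Q=Q[abs((Q-c)@n)<3]
cc,r=cv2.minEnclosingCircle(Q[:,:2].astype(np.float32)); print("lid n",n,"z",c[2],"centre",cc,r)
E
```

```text
scene 4408 4384.5
side 8196 8179.0
[ 659.62449347 -161.84897044    7.2130296 ] 0.06056938216240626
[ 659.79776449 -161.63656131    7.25452624] 0.04133850415515994
[ 658.78801221 -163.02257823    7.34517901] 0.016802782107765646
lid n [-0.00661312  0.00362379  0.99997157] z 210.73274289671474 centre (540.199462890625, -136.98104858398438) 81.44844818115234
```

Request:
carry_out(
  motion=[
    {"dx": -0.025, "dy": -0.005, "dz": 0.01, "ax": 0, "ay": 0, "az": 0, "fingers": 0.02},
    {"dx": -0.035, "dy": -0.006, "dz": 0.025, "ax": 0, "ay": 0, "az": 0, "fingers": 0.02},
    {"dx": -0.035, "dy": -0.006, "dz": 0.03, "ax": 0, "ay": 0, "az": 0, "fingers": 0.02},
    {"dx": -0.021, "dy": -0.006, "dz": 0.03, "ax": 0, "ay": 0, "az": 0, "fingers": 0.02},
    {"dx": 0, "dy": 0, "dz": 0.02, "ax": 0, "ay": 0, "az": 0, "fingers": 0.02},
  ],
)

```text
clock: 6.3
ee_pos: [659.3, -153.9, 125.1]
eef_rot: [-0.018, 1.0, -0.001, 0.003]
ft_force: [-0.8, 0.1, -2.3]
opening: 31.3
grasp_force: 40.0
```

```bash
python3 - <<'E'
from h import *
get_image("side"); plan([659.5,-162,60],frame([0,0,-1],[-.035,1,0]),1)
E
```

```text
t 6.35 at [ 656.8 -153.5  122.5] rows 1 turn [-0.14  0.14 -0.02]
0 [-0.0022 -0.0085  0.0626]
```

Request:
carry_out(
  motion=[
    {"dx": -0.002, "dy": -0.0085, "dz": 0.015, "ax": -0.1, "ay": 0.1, "az": 0, "fingers": 0.02},
    {"dx": 0, "dy": 0, "dz": 0.02, "ax": 0, "ay": 0, "az": 0, "fingers": 0.02},
    {"dx": 0, "dy": 0, "dz": 0.015, "ax": 0, "ay": 0, "az": 0, "fingers": 0.02},
    {"dx": 0, "dy": 0, "dz": 0.01, "ax": 0, "ay": 0, "az": 0, "fingers": 0.02},
    {"dx": 0, "dy": 0, "dz": 0.002, "ax": 0, "ay": 0, "az": 0, "fingers": 0.02},
  ],
)

```text
clock: 6.85
ee_pos: [660.0, -162.7, 64.7]
eef_rot: [-0.017, 1.0, -0.0, 0.002]
ft_force: [-0.3, -0.3, -2.2]
opening: 31.3
grasp_force: 40.0
```

Request:
carry_out(
  motion=[
    {"dx": 0, "dy": 0, "dz": 0.003, "ax": 0, "ay": 0, "az": 0, "fingers": 0.02},
    {"dx": 0, "dy": 0, "dz": 0.003, "ax": 0, "ay": 0, "az": 0, "fingers": 0.02},
    {"dx": 0, "dy": 0, "dz": 0.002, "ax": 0, "ay": 0, "az": 0, "fingers": 0.02},
    {"dx": 0, "dy": 0, "dz": 0.001, "ax": 0, "ay": 0, "az": 0, "fingers": 0.02},
    {"dx": 0, "dy": 0, "dz": 0, "ax": 0, "ay": 0, "az": 0, "fingers": 0.02},
  ],
)

```text
clock: 7.35
ee_pos: [660.5, -162.9, 56.4]
eef_rot: [-0.017, 1.0, -0.001, 0.003]
ft_force: [0.3, -0.7, -2.4]
opening: 31.2
grasp_force: 40.0
```

Roughly 7 mm remain; easing down until contact.

Request:
carry_out(
  motion=[
    {"dx": 0, "dy": 0, "dz": 0.002, "ax": 0, "ay": 0, "az": 0, "fingers": 0.02},
    {"dx": 0, "dy": 0, "dz": 0.002, "ax": 0, "ay": 0, "az": 0, "fingers": 0.02},
    {"dx": 0, "dy": 0, "dz": 0.001, "ax": 0, "ay": 0, "az": 0, "fingers": 0.02},
    {"dx": 0, "dy": 0, "dz": 0.001, "ax": 0, "ay": 0, "az": 0, "fingers": 0.02},
    {"dx": 0, "dy": 0, "dz": 0, "ax": 0, "ay": 0, "az": 0, "fingers": 0.02},
  ],
)

```text
clock: 7.85
ee_pos: [660.4, -163.0, 50.2]
eef_rot: [-0.017, 1.0, -0.001, 0.003]
ft_force: [0.9, 0.3, -2.7]
opening: 31.6
grasp_force: 40.0
```

Request:
carry_out(
  motion=[
    {"dx": 0, "dy": 0, "dz": 0.001, "ax": 0, "ay": 0, "az": 0, "fingers": 0.02},
    {"dx": 0, "dy": 0, "dz": 0, "ax": 0, "ay": 0, "az": 0, "fingers": 0.02},
    {"dx": 0, "dy": 0, "dz": 0, "ax": 0, "ay": 0, "az": 0, "fingers": 0.02},
    {"dx": 0, "dy": 0, "dz": 0, "ax": 0, "ay": 0, "az": 0, "fingers": 0.02},
    {"dx": 0, "dy": 0, "dz": 0, "ax": 0, "ay": 0, "az": 0, "fingers": 0.02},
  ],
)

```text
clock: 8.35
ee_pos: [660.6, -163.0, 49.4]
eef_rot: [-0.017, 1.0, -0.001, 0.003]
ft_force: [-0.2, -0.4, -3.1]
opening: 31.5
grasp_force: 40.0
```

Request:
carry_out(
  motion=[
    {"dx": 0, "dy": 0, "dz": 0.001, "ax": 0, "ay": 0, "az": 0, "fingers": 0.02},
    {"dx": 0, "dy": 0, "dz": 0.0005, "ax": 0, "ay": 0, "az": 0, "fingers": 0.02},
    {"dx": 0, "dy": 0, "dz": 0, "ax": 0, "ay": 0, "az": 0, "fingers": 0.02},
    {"dx": 0, "dy": 0, "dz": 0, "ax": 0, "ay": 0, "az": 0, "fingers": 0.02},
    {"dx": 0, "dy": 0, "dz": 0, "ax": 0, "ay": 0, "az": 0, "fingers": 0.02},
  ],
)

```text
clock: 8.85
ee_pos: [660.8, -163.1, 48.8]
eef_rot: [-0.017, 1.0, -0.0, 0.003]
ft_force: [-4.7, 1.4, 11.1]
opening: 31.9
grasp_force: 40.0
```

Contact (+11 N), so the lid is on the tray floor. Releasing.

Request:
carry_out(
  motion=[
    {"dx": 0, "dy": 0, "dz": -0.0005, "ax": 0, "ay": 0, "az": 0, "fingers": 0.04},
    {"dx": 0, "dy": 0, "dz": 0, "ax": 0, "ay": 0, "az": 0, "fingers": 0.06},
    {"dx": 0, "dy": 0, "dz": 0, "ax": 0, "ay": 0, "az": 0, "fingers": 0.094},
    {"dx": 0, "dy": 0, "dz": 0, "ax": 0, "ay": 0, "az": 0, "fingers": 0.094},
    {"dx": 0, "dy": 0, "dz": 0, "ax": 0, "ay": 0, "az": 0, "fingers": 0.094},
  ],
)

```text
clock: 9.35
ee_pos: [660.5, -163.0, 48.2]
eef_rot: [-0.017, 1.0, -0.001, 0.003]
ft_force: [-0.6, -0.7, -0.2]
opening: 67.8
grasp_force: 0.0
```

Request:
carry_out(
  motion=[
    {"dx": 0, "dy": 0, "dz": 0, "ax": 0, "ay": 0, "az": 0, "fingers": 0.094},
    {"dx": 0, "dy": 0, "dz": -0.02, "ax": 0, "ay": 0, "az": 0, "fingers": 0.094},
    {"dx": 0, "dy": 0, "dz": -0.035, "ax": 0, "ay": 0, "az": 0, "fingers": 0.094},
    {"dx": 0, "dy": 0, "dz": -0.04, "ax": 0, "ay": 0, "az": 0, "fingers": 0.094},
    {"dx": 0, "dy": 0, "dz": -0.04, "ax": 0, "ay": 0, "az": 0, "fingers": 0.094},
  ],
)

```text
clock: 9.85
ee_pos: [659.4, -162.9, 184.6]
eef_rot: [-0.017, 1.0, -0.001, 0.003]
ft_force: [1.1, -0.3, -0.4]
opening: 93.8
grasp_force: 0.0
```

Request:
carry_out(
  motion=[
    {"dx": 0.03, "dy": 0, "dz": -0.03, "ax": 0, "ay": 0, "az": 0, "fingers": 0.0},
    {"dx": 0.04, "dy": 0, "dz": -0.02, "ax": 0, "ay": 0, "az": 0, "fingers": 0.0},
    {"dx": 0.04, "dy": 0, "dz": -0.01, "ax": 0, "ay": 0, "az": 0, "fingers": 0.0},
    {"dx": 0.04, "dy": 0, "dz": -0.01, "ax": 0, "ay": 0, "az": 0, "fingers": 0.0},
    {"dx": 0.02, "dy": 0.02, "dz": -0.01, "ax": 0, "ay": 0, "az": 0, "fingers": 0.0},
  ],
)

```text
clock: 10.35
ee_pos: [485.5, -150.7, 262.6]
eef_rot: [-0.015, 1.0, -0.0, 0.003]
ft_force: [0.2, 0.5, 1.2]
opening: 57.4
grasp_force: 0.0
```

```bash
python3 - <<'E'
from h import *
d=get_image("wrist"); save(d,"w4.png")
P=wcloud(d); H=cv2.cvtColor(d["image"],cv2.COLOR_RGB2HSV).astype(int); h,s,v=H[...,0],H[...,1],H[...,2]
Q=P[(d["range_z"]>0)&(h>100)&(h<125)&(s>100)&(P[...,2]>5)&(P[...,2]<40)&(P[...,1]<0)]
for _ in range(4):
    c=Q.mean(0); n=np.linalg.svd(Q-c,full_matrices=False)[2][2]; n*=np.sign(n[2]); Q=Q[abs((Q-c)@n)<3]
cc,r=cv2.minEnclosingCircle(Q[:,:2].astype(np.float32)); print("lid n",n,"z",c[2],"centre",cc,r,len(Q))
K=np.array([585.8,221,154.3]); Rn=RH
plan(np.array([633.8,216,54.3])+(70+25+125)*N,RH,15)
E
```

```text
lid n [0.00504274 0.00113126 0.99998665] z 17.630848469670248 centre (442.01409912109375, -363.9597473144531) 367.24951171875 3433
t 10.4 at [ 484.7 -147.4  263.8] rows 15 turn [ 0.12 -1.69  0.51]
0 [-0.0044  0.0248  0.0008]
1 [-0.0041  0.0248  0.0009]
2 [-0.0039  0.0249  0.001 ]
3 [-0.0036  0.0249  0.001 ]
4 [-0.0034  0.0249  0.0011]
5 [-0.0031  0.025   0.0011]
6 [-0.0029  0.025   0.0011]
7 [-0.0026  0.025   0.0012]
8 [-0.0023  0.025   0.0012]
9 [-0.0021  0.0251  0.0012]
10 [-0.0018  0.0251  0.0012]
11 [-0.0016  0.0251  0.0012]
12 [-0.0013  0.0251  0.0012]
13 [-0.001   0.0251  0.0012]
14 [-0.0008  0.0251  0.0011]
```

View pics/w4.png

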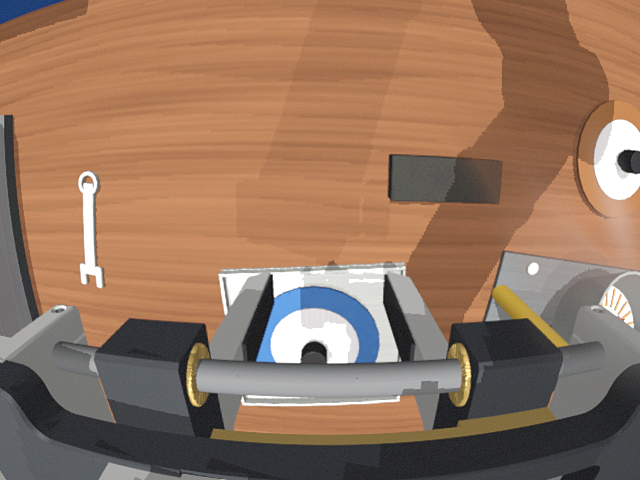

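The lid lies flat in the tray around (318,340). Its disc top is at z ≈ 17.6 mm, so the knob is at about 40.6 mm. The stone and wrench haven't moved. Next is the cap.

Request:
carry_out(
  motion=[
    {"dx": 0, "dy": 0.025, "dz": 0, "ax": 0, "ay": 0, "az": 0.5, "fingers": 0.0},
    {"dx": 0, "dy": 0.035, "dz": 0, "ax": 0, "ay": 0, "az": 0.5, "fingers": 0.0},
    {"dx": 0, "dy": 0.04, "dz": 0, "ax": 0, "ay": 0, "az": 0.5, "fingers": 0.0},
    {"dx": 0, "dy": 0.04, "dz": 0, "ax": 0, "ay": 0, "az": 1, "fingers": 0.0},
    {"dx": 0, "dy": 0.04, "dz": 0, "ax": 0, "ay": 0, "az": 1, "fingers": 0.0},
  ],
)

```text
clock: 10.9
ee_pos: [486.2, 33.1, 262.4]
eef_rot: [0.014, 1.0, -0.0, 0.003]
ft_force: [1.7, -0.3, 0.0]
opening: 13.5
grasp_force: 0.0
```

Request:
carry_out(
  motion=[
    {"dx": 0, "dy": 0.04, "dz": 0, "ax": 0, "ay": -2, "az": 1, "fingers": 0.0},
    {"dx": 0, "dy": 0.04, "dz": 0, "ax": 0, "ay": -3, "az": 1, "fingers": 0.0},
    {"dx": 0, "dy": 0.04, "dz": 0, "ax": 0, "ay": -4, "az": 1, "fingers": 0.0},
    {"dx": 0, "dy": 0.035, "dz": 0, "ax": 0, "ay": -4, "az": 1, "fingers": 0.0},
    {"dx": 0, "dy": 0.025, "dz": 0, "ax": 0, "ay": -4, "az": 0, "fingers": 0.0},
  ],
)

```text
clock: 11.4
ee_pos: [496.8, 213.9, 262.8]
eef_rot: [0.048, 0.987, -0.003, 0.152]
ft_force: [1.3, -0.6, 0.3]
opening: 0.4
grasp_force: 0.0
```

```bash
python3 - <<'E'
from h import *
plan(np.array([633.8,216,54.3])+(70+25+125)*N,RH,4)
E
```

```text
t 11.4 at [496.8 213.9 262.8] rows 4 turn [ 0.17 -2.06  0.1 ]
0 [-0.0089  0.004   0.0056]
1 [-0.0087  0.0041  0.0059]
2 [-0.0084  0.0041  0.0062]
3 [-0.0082  0.0041  0.0065]
```

Request:
carry_out(
  motion=[
    {"dx": -0.009, "dy": 0.003, "dz": 0.006, "ax": 0.1, "ay": -2, "az": 0.1, "fingers": 0.0},
    {"dx": -0.009, "dy": 0.003, "dz": 0.006, "ax": 0.1, "ay": -2, "az": 0.1, "fingers": 0.0},
    {"dx": -0.008, "dy": 0.003, "dz": 0.006, "ax": 0.1, "ay": -2, "az": 0.1, "fingers": 0.0},
    {"dx": -0.008, "dy": 0.003, "dz": 0.006, "ax": 0.1, "ay": -2, "az": 0.1, "fingers": 0.0},
    {"dx": 0, "dy": 0, "dz": 0, "ax": 0, "ay": 0, "az": 0, "fingers": 0.0},
  ],
)

```text
clock: 11.9
ee_pos: [538.2, 219.3, 251.1]
eef_rot: [0.052, 0.974, -0.011, 0.219]
ft_force: [-0.5, -0.8, 0.5]
opening: 0.7
grasp_force: 0.0
```

```bash
python3 - <<'E'
from h import *
O=np.array([633.8,216,54.3])
d=get_image("wrist"); save(d,"w5.png"); P=wcloud(d); H=cv2.cvtColor(d["image"],cv2.COLOR_RGB2HSV).astype(int); h,s,v=H[...,0],H[...,1],H[...,2]
m=(d["range_z"]>0)&((h<8)|(h>172))&(s>140)&(np.linalg.norm(P-O,axis=2)<110); Q=P[m]; a=(Q-O)@N; print(len(Q),np.percentile(a,[2,50,98]))
t=Q[a>np.percentile(a,98)-4]; x,y=RH.as_matrix()[:,0],RH.as_matrix()[:,1]; c,r=cv2.minEnclosingCircle(np.stack([(t-O)@x,(t-O)@y],1).astype(np.float32)); print("top offset tool x,y",c,r,len(t),"height",np.median((t-O)@N))
plan(O+(70+25+10)*N,RH,1)
E
```

```text
601 [47.38954326 49.81575855 62.42867655]
top offset tool x,y (10.922274589538574, -0.8276309967041016) 16.25559425354004 41 height 61.352411366189116
t 11.95 at [537.9 219.1 251.3] rows 1 turn [ 0.1  -0.5  -0.01]
0 [-0.0015  0.0068  0.1141]
```

View pics/w5.png

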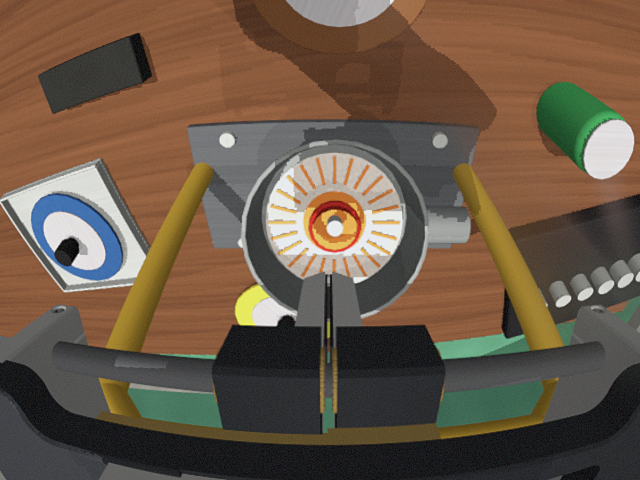

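The cap is visible in the open housing at (336,226), on the housing's axis. Aligning and descending along it.

Request:
carry_out(
  motion=[
    {"dx": -0.001, "dy": 0.006, "dz": 0.01, "ax": 0, "ay": -0.4, "az": 0, "fingers": 0.0},
    {"dx": 0, "dy": 0, "dz": 0.02, "ax": 0, "ay": 0, "az": 0, "fingers": 0.0},
    {"dx": 0, "dy": 0, "dz": 0.02, "ax": 0, "ay": 0, "az": 0, "fingers": 0.0},
    {"dx": 0, "dy": 0, "dz": 0.02, "ax": 0, "ay": 0, "az": 0, "fingers": 0.0},
    {"dx": 0, "dy": 0, "dz": 0.02, "ax": 0, "ay": 0, "az": 0, "fingers": 0.0},
  ],
)

```text
clock: 12.45
ee_pos: [579.1, 221.2, 170.0]
eef_rot: [0.052, 0.974, -0.01, 0.222]
ft_force: [0.0, 1.4, 0.9]
opening: 0.1
grasp_force: 0.0
```

```bash
python3 - <<'E'
from h import *
plan(np.array([633.8,216,54.3])+(70+25+2)*N,RH,1)
E
```

```text
t 12.45 at [579.1 221.2 170. ] rows 1 turn [ 0.14 -0.05 -0.05]
0 [0.0008 0.0005 0.0311]
```

Request:
carry_out(
  motion=[
    {"dx": 0.001, "dy": 0, "dz": 0.012, "ax": 0, "ay": 0, "az": 0, "fingers": 0.0},
    {"dx": 0, "dy": 0, "dz": 0.01, "ax": 0, "ay": 0, "az": 0, "fingers": 0.0},
    {"dx": 0, "dy": 0, "dz": 0.008, "ax": 0, "ay": 0, "az": 0, "fingers": 0.0},
    {"dx": 0, "dy": 0, "dz": 0.004, "ax": 0, "ay": 0, "az": 0, "fingers": 0.0},
    {"dx": 0, "dy": 0, "dz": 0.002, "ax": 0, "ay": 0, "az": 0, "fingers": 0.0},
  ],
)

```text
clock: 12.95
ee_pos: [593.3, 219.6, 138.2]
eef_rot: [0.052, 0.974, -0.011, 0.222]
ft_force: [-6.4, -1.1, 6.8]
opening: 1.1
grasp_force: 4.5
```

Request:
carry_out(
  motion=[
    {"dx": 0, "dy": 0, "dz": 0.002, "ax": 0, "ay": 0, "az": 0, "fingers": 0.0},
    {"dx": 0, "dy": 0, "dz": 0.002, "ax": 0, "ay": 0, "az": 0, "fingers": 0.0},
    {"dx": 0, "dy": 0, "dz": 0.002, "ax": 0, "ay": 0, "az": 0, "fingers": 0.0},
    {"dx": 0, "dy": 0, "dz": 0.002, "ax": 0, "ay": 0, "az": 0, "fingers": 0.0},
    {"dx": 0, "dy": 0, "dz": 0, "ax": 0, "ay": 0, "az": 0, "fingers": 0.0},
  ],
)

```text
clock: 13.45
ee_pos: [596.6, 219.3, 131.3]
eef_rot: [0.052, 0.974, -0.01, 0.222]
ft_force: [0.0, -1.1, -0.4]
opening: 0.4
grasp_force: 0.0
```

```bash
python3 - <<'E'
from h import *
plan(np.array([633.8,216,54.3])+(52+25)*N,RH,1); print(state()["ft_force"]@N)
E
```

```text
t 13.45 at [596.6 219.3 131.3] rows 1 turn [ 0.15 -0.04 -0.05]
0 [-0.0002  0.0006  0.0086]
-0.4310412231461408
```

Request:
carry_out(
  motion=[
    {"dx": 0, "dy": 0, "dz": 0.002, "ax": 0, "ay": 0, "az": 0, "fingers": 0.0},
    {"dx": 0, "dy": 0, "dz": 0.002, "ax": 0, "ay": 0, "az": 0, "fingers": 0.0},
    {"dx": 0, "dy": 0, "dz": 0.002, "ax": 0, "ay": 0, "az": 0, "fingers": 0.0},
    {"dx": 0, "dy": 0, "dz": 0.001, "ax": 0, "ay": 0, "az": 0, "fingers": 0.0},
    {"dx": 0, "dy": 0, "dz": 0.001, "ax": 0, "ay": 0, "az": 0, "fingers": 0.0},
  ],
)

```text
clock: 13.95
ee_pos: [600.1, 219.1, 124.4]
eef_rot: [0.052, 0.973, -0.01, 0.223]
ft_force: [-21.9, -2.6, 32.8]
opening: 0.9
grasp_force: 19.0
```

About 39 N along the axis with the tip at roughly 52–53 mm: the cap is home against the hard stop. Backing out along the axis.

Request:
carry_out(
  motion=[
    {"dx": 0, "dy": 0, "dz": -0.01, "ax": 0, "ay": 0, "az": 0, "fingers": 0.0},
    {"dx": 0, "dy": 0, "dz": -0.025, "ax": 0, "ay": 0, "az": 0, "fingers": 0.0},
    {"dx": 0, "dy": 0, "dz": -0.035, "ax": 0, "ay": 0, "az": 0, "fingers": 0.0},
    {"dx": 0, "dy": 0, "dz": -0.035, "ax": 0, "ay": 0, "az": 0, "fingers": 0.0},
    {"dx": 0, "dy": 0, "dz": -0.03, "ax": 0, "ay": 0, "az": 0, "fingers": 0.0},
  ],
)

```text
clock: 14.45
ee_pos: [541.3, 224.9, 247.4]
eef_rot: [0.052, 0.973, -0.01, 0.223]
ft_force: [0.9, -0.0, 0.1]
opening: 0.6
grasp_force: 0.0
```

Request:
carry_out(
  motion=[
    {"dx": 0.02, "dy": 0, "dz": -0.02, "ax": 0, "ay": 0, "az": 0, "fingers": 0.0},
    {"dx": 0.02, "dy": 0, "dz": -0.01, "ax": 0, "ay": 0, "az": 0, "fingers": 0.0},
    {"dx": 0, "dy": 0, "dz": 0, "ax": 0, "ay": 0, "az": 0, "fingers": 0.0},
    {"dx": 0, "dy": 0, "dz": 0, "ax": 0, "ay": 0, "az": 0, "fingers": 0.0},
    {"dx": 0, "dy": 0, "dz": 0, "ax": 0, "ay": 0, "az": 0, "fingers": 0.0},
  ],
)

```text
clock: 14.95
ee_pos: [493.7, 229.9, 255.2]
eef_rot: [0.052, 0.973, -0.011, 0.223]
ft_force: [-0.7, 0.6, 0.0]
opening: 0.4
grasp_force: 0.0
```

```bash
python3 - <<'E'
from h import *
O=np.array([633.8,216,54.3])
d=get_image("wrist"); save(d,"w6.png"); P=wcloud(d)
A=P-O; a=A@N; r=np.linalg.norm(A-a[...,None]*N,axis=2); m=(d["range_z"]>0)
for lo,hi in((6,18),(35,60)): k=m&(r>lo)&(r<hi)&(a>15)&(a<100); print(lo,hi,k.sum(),np.percentile(a[k],[10,50,90]))
E
```

```text
6 18 627 [25.5852879  26.74894678 45.19775772]
35 60 5291 [25.08490266 26.26379012 28.08676431]
```

View pics/w6.png

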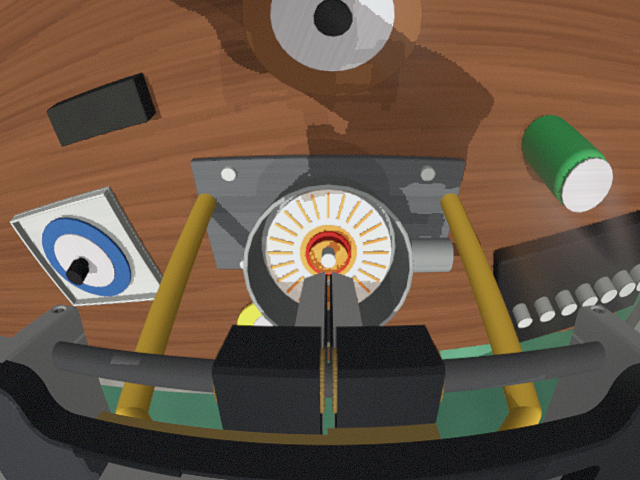

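The cap shows at (328,250), still partly behind the finger. Its depth statistics look odd, so I'm checking heights across it before handing in.

```bash
python3 - <<'E'
from h import *
O=np.array([633.8,216,54.3])
d=get_image("wrist"); P=wcloud(d); A=P-O; a=A@N; X=RH.as_matrix()
for vv in range(225,275,4):
    print(vv,[(int(a[vv,u]),int(A[vv,u]@X[:,0]),int(A[vv,u]@X[:,1])) for u in(306,314,321,328,335,342,350)],d["image"][vv,321])
print(proj(d,O+52*N),proj(d,O+70*N),proj(d,O+26*N))
im=cv2.resize(d["image"][200:290,270:390],None,fx=6,fy=6,interpolation=cv2.INTER_CUBIC); cv2.imwrite("pics/w7.png",im[:,:,::-1])
E
```

```text
225 [(26, 28, -22), (25, 28, -14), (26, 28, -7), (27, 28, 0), (26, 28, 6), (26, 28, 14), (24, 28, 22)] [229 226 218]
229 [(25, 24, -22), (25, 24, -14), (26, 24, -7), (26, 24, 0), (27, 24, 6), (26, 24, 14), (25, 24, 22)] [230 183  91]
233 [(25, 20, -22), (26, 20, -14), (31, 21, -7), (31, 21, 0), (30, 21, 6), (26, 20, 14), (26, 20, 22)] [176  41  43]
237 [(25, 15, -22), (29, 17, -14), (33, 17, -7), (39, 19, 0), (34, 18, 6), (31, 17, 13), (28, 16, 22)] [163  36  31]
241 [(27, 12, -22), (33, 13, -14), (47, 17, -7), (26, 11, 0), (49, 18, 6), (32, 13, 13), (27, 12, 22)] [117  54  30]
245 [(25, 7, -23), (47, 13, -13), (25, 7, -7), (25, 7, 0), (26, 7, 6), (47, 13, 13), (27, 7, 22)] [228 179  88]
249 [(30, 4, -22), (27, 3, -14), (26, 3, -7), (37, 6, 0), (26, 3, 7), (27, 3, 14), (31, 4, 22)] [231 183  88]
253 [(29, 0, -22), (25, -1, -14), (26, 0, -7), (51, 6, 0), (39, 2, 6), (25, -1, 14), (30, 0, 22)] [220 181  95]
257 [(30, -4, -22), (26, -5, -14), (26, -5, -7), (52, 2, 0), (51, 2, 6), (27, -5, 14), (30, -4, 22)] [189 159 113]
261 [(26, -9, -23), (26, -9, -14), (26, -9, -7), (52, -1, 0), (25, -10, 7), (25, -10, 14), (25, -10, 22)] [231 212 191]
265 [(26, -14, -23), (27, -14, -14), (27, -14, -7), (53, -4, 0), (25, -14, 7), (26, -14, 14), (25, -14, 22)] [188 113  53]
269 [(25, -19, -23), (32, -16, -14), (25, -18, -7), (25, -19, 0), (25, -18, 7), (30, -17, 14), (26, -18, 22)] [186 110  47]
273 [(25, -23, -23), (24, -23, -15), (217, 47, -4), (26, -23, 0), (217, 47, 2), (26, -23, 14), (26, -23, 23)] [101 102 103]
[328.32379065 259.78254769] [328.38360908 265.87698716] [328.24673218 251.9310011 ]
```

View pics/w7.png

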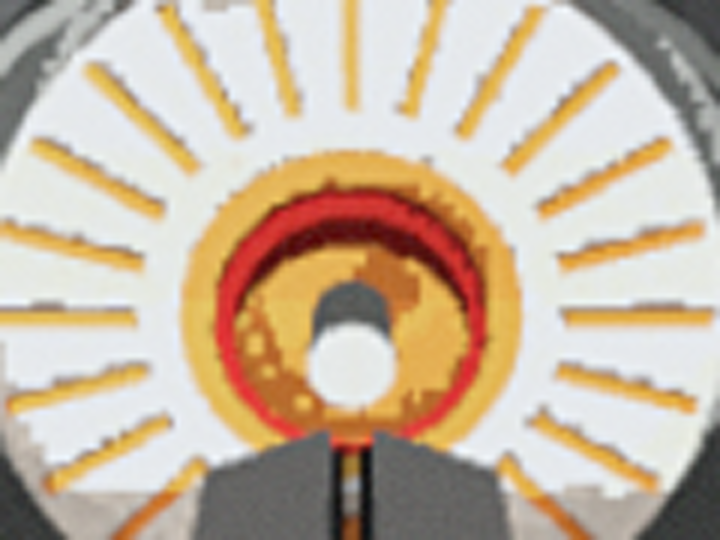

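The crop shows the red flange now sitting down on the orange filter ring, with the shaft end at (350,365) standing in the middle. I'll compare the flange height with the 47–50 mm measured before pressing.

```bash
python3 - <<'E'
from h import *
O=np.array([633.8,216,54.3])
d=get_image("wrist"); P=wcloud(d); H=cv2.cvtColor(d["image"],cv2.COLOR_RGB2HSV).astype(int); h,s=H[...,0],H[...,1]
m=(d["range_z"]>0)&((h<8)|(h>172))&(s>140)&(np.linalg.norm(P-O,axis=2)<110); a=(P[m]-O)@N; print(m.sum(),np.percentile(a,[2,25,50,75,98]))
s=state(); print(s["clock"],s["joint_vel"],s["ft_force"])
E
```

```text
505 [27.92062611 31.38475441 32.37436066 34.17298721 45.98040668]
15.1 [-0.00149171  0.0005976  -0.00309328  0.00276339  0.00213373  0.0027928
 -0.00199721] [-0.31445386 -0.36027351  0.3083719 ]
```

The flange dropped about 17.4 mm (median 49.8 → 32.4), which together with the 39 N hard stop means the cap is home. Handing in.

```bash
python3 -c "
from station import *
print(finish_job())"
```

```text
the job is handed in; nothing more can be done
None
```

The job is handed in, though no verdict came back: the blue lid lies flat and knob up in the tray, the red cap is pressed home (it moved about 17.4 mm and met a hard stop at about 39 N), and the stone, wrench and tin were not touched.

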